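# Heaviest metal tin to the bench balance

### The job

Release the bench balance by sliding its transport lock knob to the robot's left, all the way to the end stop, before lifting any tin. Then heft the three identical closed tins to find the heaviest by feel, leaving the two lighter ones standing on the bench where they were, and finish still holding the heaviest upright in the gripper over the middle of the balance's round pan, its bottom about 8 cm above the pan: do not set it down and let no tin touch the balance. Leave everything else on the bench undisturbed.

Things in the scene. Friction and masses are not known exactly. Their poses are not given: they have to be found in the camera images.
- table: the wooden bench top, its surface at height 0
- balance: bench balance fixed to the bench, grey, 240 mm deep (its x) by 200 mm wide (its y), turned up to 0.25 rad; origin under its centre on the bench. Its front deck (towards the robot, its x -120 to -38 mm) is 30 mm high and carries the transport lock; the rear part is 50 mm high with the round pan on top
- pan (a point): centre of the top face of the round steel pan, 120 mm in diameter, 66 mm above the bench
- lock (a joint): transport lock: a black upright knob that slides along a track across the front deck of the balance, towards the balance's +y (the robot's left). Value in m: 0 at the locked end, 0.060 at the released end stop; starts 0 to 0.020. Light friction of about 1.5 N, stays where it is left
- lock_top (a point): centre of the top of the lock knob, 84 mm above the bench; the knob is 28 mm (balance's x) by 20 mm (balance's y) and stands 40 mm above its track, which is 40 mm wide
- tin_a: closed round aluminium tin with a screw lid, 60 mm in diameter, 70 mm high, standing on the bench; origin at the centre of its underside, z up. The three tins look alike; one is packed with metal (0.60 to 0.78 kg in all), the other two weigh 0.20 to 0.33 kg each. Which is which can only be felt; it changes from run to run, whatever the name or place. The contents may shift a little inside
- tin_b: closed round aluminium tin with a screw lid, 60 mm in diameter, 70 mm high, standing on the bench; origin at the centre of its underside, z up. The three tins look alike; one is packed with metal (0.60 to 0.78 kg in all), the other two weigh 0.20 to 0.33 kg each. Which is which can only be felt; it changes from run to run, whatever the name or place. The contents may shift a little inside
- tin_c: closed round aluminium tin with a screw lid, 60 mm in diameter, 70 mm high, standing on the bench; origin at the centre of its underside, z up. The three tins look alike; one is packed with metal (0.60 to 0.78 kg in all), the other two weigh 0.20 to 0.33 kg each. Which is which can only be felt; it changes from run to run, whatever the name or place. The contents may shift a little inside
- pick: soldering pick with a dark wooden handle, 170 mm long, 26 mm thick, lying along its x among the tins; origin under its middle
- tweezers: steel tweezers, 155 mm long, 12 mm wide, 8 mm high, lying along their x among the tins; origin under the middle
- soldering_block: white perforated soldering block, 90 x 130 x 25 mm; origin under its centre
- ring_cone: small wooden ring cone, 48 mm across the foot, 78 mm high; origin under its centre
- jar: small amber glass jar, 52 mm across, 65 mm high; origin under its centre
- bench_block: steel bench block, 70 x 70 x 22 mm; origin under its centre
There are look-alikes about, which are no part of the job. Leave any blue or yellow look-alike of the tin_b alone.

How it is judged:
By the outcome, as a careful person would: the job done as asked, in the order asked, and still so for the second after the job is handed in, while the arm keeps its last pose, push and grip.
It also fails if it takes over 67 s, if anything falls off the work surface, if the arm or the gripper's body presses on something with over 40 N, if the wrist force passes 120 N, or if a joint passes its speed limit or range.

### The arm

A 7-joint arm with a two-finger parallel gripper is mounted at the origin on the work surface. World frame = base frame: x ahead of the robot, y to its left, z up, the work surface at z = 0. Lengths are in m, angles in rad, forces in N, time in s.
With the tool pointing down it reaches from about 0.425 to 0.8 m from the base axis. Payload 8.3 kg.
Tool frame: the origin (TCP) lies on the mounting face of the last link; the fingertips stand 173 mm ahead of it and the grasp point (between the pads) lies 155 mm ahead of it (manip.grasp_offset is the distance from the TCP to the grasp point, in m); z points along the fingers, y is the line along which they close (so a half turn about z gives the same grasp; the last joint's range is limited). The gripper opens to 85 mm and grips with 20 to 120 N. Pads are 22 mm wide; open, the fingers measure 114 mm over their backs; the gripper's body (76 mm by 85 mm) begins 54 mm behind the grasp point. The pads swing forward as they close: fully open they stand 13 mm farther back than shut.
Start: joints at [-0.063, 0.383, 0.016, 1.37, -0.006, 1.388, -0.046], TCP at [0.625, 0, 0.405] pointing down, gripper open.
Joint ranges: [-2.95, 2.95], [-0.25, 2.06], [-1.52, 1.56], [0.18, 2.33], [-1.44, 4.58], [0.02, 2.06], [-3.01, 3.01]. Speed limits (rad/s): [2.39, 2.39, 3.01, 3.01, 3.14, 3.14, 3.14].

### API

Orientations are given as a 3x3 rotation matrix whose columns are the frame's x, y, z axes.
In Python, from bench import manip, capture, camera_model gives the robot as it stands. The module is installed in compiled form; this text tells all that it offers.
- The arm moves only by the shell command python3 -m crank 'ROWS' [OPENING] [FORCE]. ROWS is text: rows parted by semicolons, each of 4 numbers parted by spaces: the shift along the tool's x, y, z in units of 50 mm (1.0 is 50 mm), then the turn about the tool's z in units of 5 degrees (1.0 is 5 degrees). In form: tx ty tz roll; .... A call has 1 to 12 rows; each row shifts and turns the commanded pose from where the row before left it, along the tool's axes as they then stand; what a row does not reach is not made up. A row lasts 1/8 s, in which the tool goes at most 62.5 mm and 10.7 degrees, less where a joint would pass 70% of its speed; a pose out of reach is approached as far as the arm can. A call is refused whole if a number of a shift passes 1 or a number of a turn 1, either way. A call with a gripper value outside its range is refused whole. OPENING is the opening, from -1 (shut) to 1 (fully open), set as the call begins (- or left out, the last holds). The fingers move at their own pace and stop on an object; FORCE is the grip in N (left out, the last holds). Time passes only in rows, so rows that do not move let the fingers close. It gives the time, the measured TCP pose, the force, the opening and the grip force at its end, in the units of the state.
- manip.get_obs(): the state, without advancing time (a new reading comes with each control period).
- capture(name): name is "scene" or "side" or "wrist"; returns (picture, depth): 420x560x3 uint8, red, green, blue; 420x560 float32, m along the optical axis (not along the pixel's ray), 0 where there is no reading.
- camera_model(name): a dict with "vertical_fov" (degrees; the focal length in pixels is half the picture's height over the tangent of half this angle, whatever the lens; pixels are square), "cx", "cy" (the principal point, pixels), "D" ([k1, k2, p1, p2, k3] as OpenCV has them; the pictures are not rectified), "origin" and "rotation" of the camera in the world; the wrist camera has in their place "mount" (4x4, takes a point from camera to tool coordinates, whose origin is the TCP and whose axes are the flange's). Camera axes: x right, y up, looking along -z (the intrinsics and any distortion apply to the point x, -y, -z); pixel columns grow to the right and rows downward; lengths in m; the calibration is good to about 2 mm. A picture is of the moment at which its call begins: read the wrist's pose just before it. camera_model takes no time and is no camera call.
- manip.finish_job(): hands the job in; it is judged then, once.
The state is a dict: "t": time; "qpos": joint angles; "qd": joint speeds; "joint_efforts": joint torques, N m; "position": TCP position; "eef_rot": TCP orientation; "wrist_force": force on the tool from outside, world axes, zero at the start; "ft_torque": the same for the moment, N m; "width": finger opening in m; "grasp_force": force on a finger pad.
Only numpy, scipy, OpenCV 4.12 (cv2) and the standard library are available. Lean on these libraries where they do the work, as an engineer would, in place of code of your own. Each camera call takes 0.05 s, during which the arm holds its last target. There are 200 camera calls.

## Working session

There is one attempt and no reset: what is moved stays moved. The work goes in short steps, Python scripts to look and compute and a shell command to move; the robot and the scene stay as the last step left them, time stands still between calls to the robot, and variables do not carry over. Pictures are saved under pics/ and viewed, at most 10 in all, crops included, and the job is handed in when it is done.

```bash
mkdir -p pics
cat > h.py <<'E'
import numpy as np, cv2
from bench import manip, capture, camera_model
def snap(name, fn=None):
    o=manip.get_obs(); p,d=capture(name); m=camera_model(name)
    if fn: cv2.imwrite('pics/'+fn, cv2.cvtColor(p,cv2.COLOR_RGB2BGR))
    h,w=d.shape; f=h/2/np.tan(np.radians(m['vertical_fov'])/2)
    K=np.array([[f,0,m['cx']],[0,f,m['cy']],[0,0,1]])
    uv=np.stack(np.meshgrid(np.arange(w),np.arange(h)),-1).reshape(-1,1,2).astype(float)
    n=cv2.undistortPoints(uv,K,np.array(m['D'],float)).reshape(h,w,2)
    P=np.stack([n[...,0]*d,-n[...,1]*d,-d],-1)
    if 'mount' in m:
        M=np.array(m['mount']); P=P@M[:3,:3].T+M[:3,3]
        R,t=np.array(o['eef_rot']),np.array(o['position'])
    else: R,t=np.array(m['rotation']),np.array(m['origin'])
    W=P@R.T+t; W[d<=0]=np.nan
    return p,d,W
E
python3 - <<'E'
from h import *
for n in ['scene','side']:
    p,d,W=snap(n,n+'1.png'); np.savez(n+'1.npz',p=p,W=W)
    print(camera_model(n))
print(manip.get_obs())
E
```

```text
{'vertical_fov': 51.41066334565842, 'cx': 278.2352956380076, 'cy': 208.08045525370304, 'D': array([-0.03084396,  0.        ,  0.        ,  0.        ,  0.        ]), 'origin': array([1.04532454, 0.26405412, 0.70980212]), 'rotation': array([[-0.44997173, -0.67332798,  0.58664715],
       [ 0.89297755, -0.33129958,  0.30468292],
       [-0.01079558,  0.66096143,  0.75034222]])}
{'vertical_fov': 52.18163202465119, 'cx': 278.67498239782145, 'cy': 213.92915938633766, 'D': array([-0.05811273,  0.        ,  0.        ,  0.        ,  0.        ]), 'origin': array([0.72652395, 0.69415255, 0.65910392]), 'rotation': array([[-0.96886124, -0.15283449,  0.19480633],
       [ 0.24755458, -0.61367912,  0.74974307],
       [ 0.00496198,  0.7746222 ,  0.63240479]])}
{'t': 0.1, 'qpos': array([-0.062905  ,  0.38417254,  0.01636408,  1.37102161, -0.0062991 ,
        1.38819613, -0.04649316]), 'qd': array([-0.00107014,  0.0001524 , -0.00077313, -0.00132393, -0.00188073,
       -0.00038801,  0.00087953]), 'joint_efforts': array([ 2.42329334e-03, -6.29131508e+01,  8.47312063e-01, -3.72759247e+01,
        1.67792483e-02,  1.04569664e-02,  7.96114705e-05]), 'position': array([6.24861978e-01, 5.15076154e-05, 4.03779433e-01]), 'eef_rot': array([[-8.57653840e-05,  9.99998468e-01, -1.74847200e-03],
       [ 9.99999996e-01,  8.57271055e-05, -2.19674712e-05],
       [-2.18175461e-05, -1.74847387e-03, -9.99998471e-01]]), 'wrist_force': array([-0.12272773,  0.62933657, -0.63388274]), 'ft_torque': array([-0.0296238 ,  0.04382228, -0.00172297]), 'grasp_force': 0.0, 'width': 0.08528280658684527}
```

View pics/scene1.png

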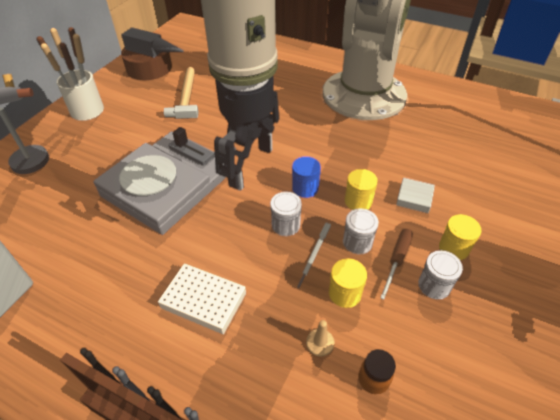

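View pics/side1.png

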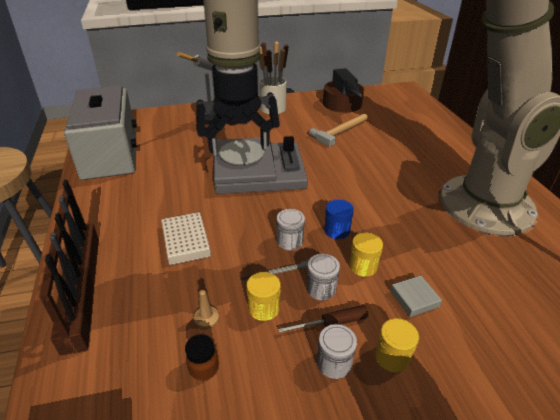

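Both views show three silver tins (scene px 286,213; 360,230; 441,274), blue and yellow look-alikes beside them, and the balance with its knob at (180,137) and pan at (148,176). Next I'll measure them from depth.

```bash
cat > m.py <<'E'
from h import *
S={n:np.load(n+'1.npz') for n in ['scene','side']}
for n,s in S.items():
    W=s['W'].reshape(-1,3);C=s['p'].reshape(-1,3).astype(int)
    x0,y0,r=0.3,-0.45,0.001
    def comps(lo,hi,mn,tag):
        k=(W[:,2]>lo)&(W[:,2]<hi)&(W[:,0]>.3)&(W[:,0]<.95)&(W[:,1]>-.45)&(W[:,1]<.5)
        Q=W[k];c=C[k];im=np.zeros((950,650),np.uint8)
        ij=((Q[:,:2]-[x0,y0])/r).astype(int); im[ij[:,1].clip(0,949),ij[:,0].clip(0,649)]=255
        im=cv2.morphologyEx(im,cv2.MORPH_CLOSE,np.ones((7,7)))
        _,L,st,_=cv2.connectedComponentsWithStats(im)
        lab=L[ij[:,1].clip(0,949),ij[:,0].clip(0,649)]
        for i in range(1,len(st)):
            q=Q[lab==i]
            if len(q)<mn: continue
            (cx,cy),rad=cv2.minEnclosingCircle(q[:,:2].astype(np.float32))
            rc=cv2.minAreaRect(q[:,:2].astype(np.float32))
            print(n,tag,len(q),'circ',np.round([cx,cy,rad],4),'rect',np.round(rc[0],4),np.round(rc[1],4),round(rc[2],1),'z',np.round(np.median(q[:,2]),4),c[lab==i].mean(0).astype(int))
    comps(.055,.078,60,'tops')
    comps(.078,.092,10,'knob')
    comps(.044,.054,200,'rear')
    comps(.012,.034,60,'low')
E
python3 m.py
```

```text
scene tops 250 circ [ 0.8922 -0.3563  0.025 ] rect [ 0.8922 -0.3558] [0.0498 0.0068] 1.9 z 0.0658 [173 167 151]
scene tops 1793 circ [ 0.577  -0.2933  0.0623] rect [ 0.578  -0.2922] [0.1215 0.1191] 47.9 z 0.0643 [189 184 168]
scene tops 107 circ [ 0.4454 -0.3011  0.0154] rect [ 0.4496 -0.2964] [0.0154 0.0304] 48.6 z 0.0672 [57 45 39]
scene tops 555 circ [0.4099 0.0047 0.0322] rect [0.4107 0.0033] [0.061  0.0595] 39.2 z 0.0683 [ 71 101 189]
scene tops 673 circ [0.5253 0.0101 0.0319] rect [0.5262 0.0114] [0.0616 0.0598] 6.7 z 0.0684 [219 211 203]
scene tops 600 circ [0.3962 0.1243 0.0317] rect [0.3964 0.1246] [0.0596 0.0608] 29.0 z 0.0684 [234 210  73]
scene tops 750 circ [0.5021 0.1628 0.032 ] rect [0.5022 0.1616] [0.0607 0.0618] 86.8 z 0.0687 [215 205 197]
scene tops 945 circ [0.623  0.1801 0.0317] rect [0.6233 0.1812] [0.06   0.0606] 89.4 z 0.0695 [242 223  78]
scene tops 98 circ [0.7341 0.1789 0.0075] rect [0.7342 0.1775] [0.0142 0.0126] 68.4 z 0.0703 [185 143  93]
scene tops 780 circ [0.7513 0.2789 0.0237] rect [0.7513 0.2788] [0.0456 0.0461] 67.1 z 0.0638 [61 46 39]
scene tops 96
[... 4976 characters left out ...]
.1939 0.0105] rect [0.9442 0.1944] [0.0206 0.0061] 70.4 z 0.0219 [39 21 12]
side low 207 circ [0.6261 0.1951 0.0263] rect [0.6282 0.2036] [0.0175 0.0525] 75.6 z 0.0232 [188 159  43]
side low 1078 circ [0.3315 0.2351 0.0474] rect [0.3323 0.2354] [0.0695 0.0721] 5.1 z 0.0214 [137 132 119]
side low 727 circ [0.5252 0.2509 0.0853] rect [0.5252 0.2497] [0.1702 0.0239] 0.4 z 0.0214 [73 49 36]
side low 249 circ [0.749  0.2833 0.0262] rect [0.7483 0.2957] [0.0522 0.0263] 3.4 z 0.0233 [80 39 14]
side low 254 circ [0.5355 0.3339 0.0291] rect [0.5411 0.3437] [0.0226 0.0581] 60.2 z 0.0227 [122 114 109]
side low 257 circ [0.4361 0.3492 0.029 ] rect [0.4432 0.3568] [0.0211 0.0577] 47.0 z 0.0233 [75 57 14]
```

Measured: tins T1 (0.525, 0.012), T2 (0.501, 0.163) and T3 (0.533, 0.326). Pan is at (0.577, −0.291) and the knob at (0.444, −0.300). Balance yaw is about −8°, so its +y axis points along 82°. I'll go above the knob with the tool y axis on the track direction and the gripper half open to straddle it.

```bash
python3 -m crank '-1 -0.6 0 0;-1 -0.6 0 0;-1 -0.6 0 0;-1 -0.6 0 0;-1 -0.6 0 0;-1 -0.6 0 0;0 0 0 -1;0 0 0 -1;0 0 0 -1;0 0 0 -1;0 0 0 -1;0 0 0 -1' 0 30
python3 -m crank '0 0 0 -1;0 0 0 -1;0 0 0 -1;0 0 0 -1;0 0 0 -1;0 0 0 -1;0 0 0 -1;0 0 0 -1;0 0 0 -1;0 0 0 -1;0 0 0 -0.4;0 0 0 0'
```

```text
t: 1.6
position: [0.4449, -0.2999, 0.4042]
eef_rot: [[-0.503, 0.865, -0.001], [0.865, 0.503, 0.001], [0.001, -0.001, -1.0]]
wrist_force: [-0.4, 0.5, 0.2]
width: 0.0429
grasp_force: 0.0
t: 3.1
position: [0.445, -0.2999, 0.4044]
eef_rot: [[-0.99, 0.14, -0.0], [0.14, 0.99, 0.0], [0.0, 0.0, -1.0]]
wrist_force: [0.6, 0.2, -0.0]
width: 0.0429
grasp_force: 0.0
```

Run:
```python
from h import *
p,d,W=snap('wrist','w1.png')
q=W[(W[...,2]>.076)&(W[...,2]<.095)&(abs(W[...,0]-.445)<.06)&(abs(W[...,1]+.3)<.06)]
print(len(q)); 
if len(q): print(cv2.minAreaRect(q[:,:2].astype(np.float32)), np.median(q,0))
```

```text
756
((0.4425324499607086, -0.3022409677505493), (0.019457953050732613, 0.028154045343399048), 82.1087646484375) [ 0.44128248 -0.30174772  0.0840412 ]
```

View pics/w1.png

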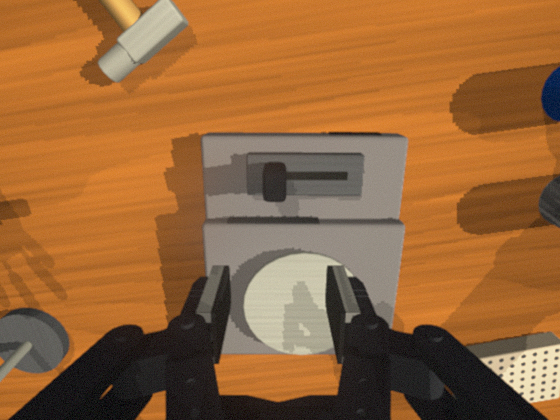

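The wrist view shows the knob at px (275,181), at the left end of its track. The slot runs right to px 348, which is +y. Depth puts the knob at (0.4425, −0.302), so I'll descend straddling it.

```bash
python3 -m crank '0.05 -0.04 0.7 0;0 0 0.7 0;0 0 0.7 0;0 0 0.7 0;0 0 0.5 0;0 0 0.2 0;0 0 0 0'
python3 -m crank '0 0.2 0 0;0 0.2 0 0;0 0.2 0 0;0 0.2 0 0;0 0.2 0 0;0 0.1 0 0;0 0 0 0'
```

```text
t: 4.03
position: [0.4422, -0.3016, 0.2295]
eef_rot: [[-0.99, 0.14, -0.001], [0.14, 0.99, 0.0], [0.001, 0.0, -1.0]]
wrist_force: [0.9, -0.3, 1.1]
width: 0.0427
grasp_force: 0.0
t: 4.9
position: [0.4499, -0.2464, 0.2295]
eef_rot: [[-0.99, 0.138, -0.001], [0.138, 0.99, 0.001], [0.001, 0.001, -1.0]]
wrist_force: [0.3, -0.0, 0.0]
width: 0.043
grasp_force: 0.0
```

```bash
python3 -m crank '0 0.1 0 0;0 0.1 0 0;0 0.05 0 0;0 0 0 0'
python3 -m crank '0 0.06 0 0;0 0 0 0'; python3 -m crank '0 0.06 0 0;0 0 0 0'
```

```text
t: 5.4
position: [0.4516, -0.2344, 0.2296]
eef_rot: [[-0.99, 0.139, -0.0], [0.139, 0.99, 0.0], [0.0, 0.0, -1.0]]
wrist_force: [-0.3, 0.6, -0.1]
width: 0.0427
grasp_force: 0.0
t: 5.65
position: [0.4518, -0.233, 0.2297]
eef_rot: [[-0.99, 0.141, 0.0], [0.141, 0.99, -0.002], [-0.0, -0.002, -1.0]]
wrist_force: [-0.3, -6.1, -2.4]
width: 0.0427
grasp_force: 3.0
t: 5.9
position: [0.4518, -0.2322, 0.2297]
eef_rot: [[-0.99, 0.143, 0.001], [0.143, 0.99, -0.005], [-0.001, -0.005, -1.0]]
wrist_force: [1.4, -14.7, -6.8]
width: 0.0429
grasp_force: 7.2
```

The push force rose to 15 N, so the knob is at the end stop. I'll back off, raise and verify.

```bash
python3 -m crank '0 -0.3 0 0;0 0 -0.5 0;0 0 -1 0;0 0 -1 0;0 0 -0.5 0;0 0 0 0' 1
python3 - <<'E'
from h import *
p,d,W=snap('wrist','w2.png')
q=W[(W[...,2]>.076)&(W[...,2]<.095)&(abs(W[...,0]-.445)<.06)&(abs(W[...,1]+.25)<.06)]
print(len(q),cv2.minAreaRect(q[:,:2].astype(np.float32)))
E
```

```text
t: 6.65
position: [0.4509, -0.244, 0.3822]
eef_rot: [[-0.99, 0.139, 0.004], [0.139, 0.99, -0.001], [-0.005, -0.001, -1.0]]
wrist_force: [0.4, 0.7, -0.2]
width: 0.0857
grasp_force: 0.0
879 ((0.45063212513923645, -0.2443808913230896), (0.019815851002931595, 0.027383355423808098), 82.34513854980469)
```

View pics/w2.png

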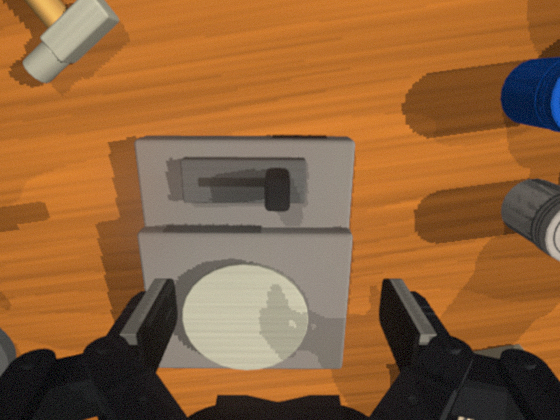

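The knob (px 277,190) is now at the right end of its slot, 58 mm from where it started, so the balance is released. Next, above T1.

```bash
python3 -m crank '-0.15 1 0 0;-0.15 1 0 0;-0.15 1 0 0;-0.15 1 0 0;-0.15 1 0 0;0 0.27 0 0;0 0 0 0'
cat > tin.py <<'E'
from h import *
import sys
x,y=map(float,sys.argv[1:3])
for n in ['wrist','scene','side']:
    p,d,W=snap(n)
    q=W[(W[...,2]>.06)&(W[...,2]<.076)&(np.hypot(W[...,0]-x,W[...,1]-y)<.045)]
    if len(q): print(n,len(q),np.round(cv2.minEnclosingCircle(q[:,:2].astype(np.float32))[0],4),np.median(q[:,2]).round(4))
print(np.round(manip.get_obs()['position'],4))
E
python3 tin.py .525 .012
```

```text
t: 7.58
position: [0.524, 0.0126, 0.3784]
eef_rot: [[-0.991, 0.137, -0.002], [0.137, 0.991, 0.0], [0.002, -0.0, -1.0]]
wrist_force: [0.6, -0.7, -0.1]
width: 0.0854
grasp_force: 0.0
wrist 4391 [0.5241 0.011 ] 0.0704
scene 626 [0.5249 0.0115] 0.0686
side 492 [0.5241 0.0119] 0.0708
[0.524  0.01   0.3792]
```

```bash
python3 -m crank '0 0.03 0.8 0;0 0 0.8 0;0 0 0.8 0;0 0 0.7 0;0 0 0.35 0;0 0 0.15 0;0 0 0 0'
python3 -m crank '0 0 0 0;0 0 0 0;0 0 0 0;0 0 0 0;0 0 0 0;0 0 0 0' -1 50
```

```text
t: 8.6
position: [0.5247, 0.0132, 0.2002]
eef_rot: [[-0.99, 0.14, 0.001], [0.14, 0.99, -0.0], [-0.001, 0.0, -1.0]]
wrist_force: [-0.7, 0.9, -0.6]
width: 0.0855
grasp_force: 0.0
t: 9.35
position: [0.525, 0.0131, 0.2012]
eef_rot: [[-0.99, 0.14, 0.002], [0.14, 0.99, -0.0], [-0.002, -0.0, -1.0]]
wrist_force: [-1.3, -1.6, 6.1]
width: 0.0583
grasp_force: 52.5
```

```bash
python3 -m crank '0 0 -0.1 0;0 0 -0.2 0;0 0 -0.3 0;0 0 0 0;0 0 0 0;0 0 0 0;0 0 0 0'; python3 -m crank '0 0 0 0;0 0 0 0'
```

```text
t: 10.22
position: [0.5242, 0.0136, 0.2293]
eef_rot: [[-0.99, 0.139, -0.001], [0.139, 0.99, 0.0], [0.001, -0.0, -1.0]]
wrist_force: [-0.1, -0.7, -2.6]
width: 0.0582
grasp_force: 54.2
t: 10.48
position: [0.5244, 0.0136, 0.2296]
eef_rot: [[-0.99, 0.139, -0.0], [0.139, 0.99, 0.0], [0.0, 0.0, -1.0]]
wrist_force: [-0.1, -0.5, -3.7]
width: 0.0588
grasp_force: 54.2
```

T1 weighs about 3.1 N (0.32 kg), so it is light. Setting it back.

```bash
python3 -m crank '0 0 0.3 0;0 0 0.2 0;0 0 0.07 0;0 0 0.03 0;0 0 0 0;0 0 0 0'
python3 -m crank '0 0 0 0;0 0 0 0;0 0 0 0;0 0 0 0' 1
python3 -m crank '0 0 -0.3 0;0 0 -0.9 0;0 0 -0.9 0;0 0 -0.9 0;0 0 -0.3 0;0 0 0 0'; python3 tin.py .525 .012
```

```text
t: 11.22
position: [0.5237, 0.0135, 0.2012]
eef_rot: [[-0.99, 0.139, -0.002], [0.139, 0.99, -0.0], [0.002, -0.001, -1.0]]
wrist_force: [-14.0, -1.3, 24.8]
width: 0.0586
grasp_force: 55.9
t: 11.72
position: [0.5244, 0.0136, 0.1995]
eef_rot: [[-0.99, 0.139, -0.0], [0.139, 0.99, 0.0], [0.0, 0.0, -1.0]]
wrist_force: [0.6, -0.6, -0.1]
width: 0.0851
grasp_force: 0.0
t: 12.48
position: [0.5245, 0.0136, 0.3661]
eef_rot: [[-0.99, 0.139, 0.003], [0.139, 0.99, 0.0], [-0.003, 0.0, -1.0]]
wrist_force: [-1.5, 0.7, -0.5]
width: 0.0857
grasp_force: 0.0
wrist 4797 [0.5228 0.014 ] 0.0704
scene 625 [0.5237 0.0148] 0.0685
side 501 [0.5237 0.0148] 0.0708
[0.5239 0.0134 0.3631]
```

T1 is standing within about 3 mm of its original spot. On to T2.

```bash
python3 -m crank '0.29 0.9 0 0;0.29 0.9 0 0;0.29 0.9 0 0;0 0.2 0 0;0 0 0 0;0 0 0 0'
python3 tin.py .501 .163
```

```text
t: 13.38
position: [0.5019, 0.1615, 0.364]
eef_rot: [[-0.99, 0.141, -0.001], [0.141, 0.99, -0.001], [0.001, -0.001, -1.0]]
wrist_force: [0.4, -0.2, 0.4]
width: 0.0853
grasp_force: 0.0
wrist 4846 [0.5006 0.1618] 0.0704
scene 692 [0.5019 0.1617] 0.0686
side 695 [0.4997 0.1634] 0.0706
[0.5018 0.1618 0.3645]
```

```bash
python3 -m crank '0.02 0.01 0.8 0;0 0 0.8 0;0 0 0.8 0;0 0 0.5 0;0 0 0.25 0;0 0 0.1 0;0 0 0 0'
python3 -m crank '0 0 0 0;0 0 0 0;0 0 0 0;0 0 0 0;0 0 0 0;0 0 0 0' -1 50
python3 -m crank '0 0 -0.1 0;0 0 -0.2 0;0 0 -0.3 0;0 0 0 0;0 0 0 0;0 0 0 0;0 0 0 0'; python3 -m crank '0 0 0 0;0 0 0 0'
```

```text
t: 14.4
position: [0.5009, 0.1638, 0.2028]
eef_rot: [[-0.99, 0.139, 0.001], [0.139, 0.99, 0.0], [-0.001, 0.0, -1.0]]
wrist_force: [0.2, 0.2, -0.6]
width: 0.0853
grasp_force: 0.0
t: 15.15
position: [0.5011, 0.1632, 0.2035]
eef_rot: [[-0.99, 0.14, 0.002], [0.14, 0.99, -0.0], [-0.002, -0.0, -1.0]]
wrist_force: [-1.4, -3.2, 6.9]
width: 0.0589
grasp_force: 52.5
t: 16.02
position: [0.5004, 0.1637, 0.2318]
eef_rot: [[-0.99, 0.139, -0.001], [0.139, 0.99, -0.0], [0.001, -0.0, -1.0]]
wrist_force: [-0.1, 0.0, -6.9]
width: 0.0588
grasp_force: 55.4
t: 16.27
position: [0.5005, 0.1638, 0.2321]
eef_rot: [[-0.99, 0.139, -0.0], [0.139, 0.99, 0.0], [0.0, 0.0, -1.0]]
wrist_force: [0.5, 0.3, -7.1]
width: 0.0587
grasp_force: 55.4
```

T2 weighs about 7 N (0.71 kg), which is clearly the packed one. The task says to heft all three, so I'll set it back and check T3 too.

```bash
python3 -m crank '0 0 0.3 0;0 0 0.2 0;0 0 0.04 0;0 0 0.02 0;0 0 0 0;0 0 0 0'
python3 -m crank '0 0 0 0;0 0 0 0;0 0 0 0;0 0 0 0' 1
python3 -m crank '0 0 -0.3 0;0 0 -0.9 0;0 0 -0.9 0;0 0 -0.9 0;0 0 -0.2 0;0 0 0 0;0 0 0 0'; python3 tin.py .501 .163
```

```text
t: 17.02
position: [0.5007, 0.1639, 0.2045]
eef_rot: [[-0.99, 0.139, 0.001], [0.139, 0.99, 0.0], [-0.001, 0.0, -1.0]]
wrist_force: [-1.2, -0.4, -5.9]
width: 0.0586
grasp_force: 55.6
t: 17.52
position: [0.5007, 0.1639, 0.2045]
eef_rot: [[-0.99, 0.139, 0.001], [0.139, 0.99, 0.0], [-0.0, 0.0, -1.0]]
wrist_force: [-0.1, -0.6, -0.0]
width: 0.0854
grasp_force: 0.0
t: 18.4
position: [0.5002, 0.1636, 0.3629]
eef_rot: [[-0.99, 0.139, -0.002], [0.139, 0.99, -0.001], [0.002, -0.001, -1.0]]
wrist_force: [-0.3, 0.1, -0.4]
width: 0.0855
grasp_force: 0.0
wrist 4863 [0.5005 0.1646] 0.0703
scene 699 [0.5015 0.1653] 0.0687
side 696 [0.5    0.1658] 0.0705
[0.5003 0.1637 0.3629]
```

```bash
python3 -m crank '-0.1 0.9 0 0;-0.1 0.9 0 0;0 0.9 0 0;0 0.6 0 0;0 0 0 0;0 0 0 0'
python3 tin.py .533 .326
```

```text
t: 19.3
position: [0.5336, 0.325, 0.3634]
eef_rot: [[-0.99, 0.14, -0.001], [0.14, 0.99, -0.001], [0.001, -0.001, -1.0]]
wrist_force: [0.2, -0.5, 0.1]
width: 0.0851
grasp_force: 0.0
wrist 4869 [0.5326 0.3258] 0.0703
scene 901 [0.533 0.325] 0.0697
side 1066 [0.5321 0.328 ] 0.0698
[0.5338 0.3244 0.3642]
```

```bash
python3 -m crank '0.02 0.03 0.8 0;0 0 0.8 0;0 0 0.8 0;0 0 0.5 0;0 0 0.25 0;0 0 0.07 0;0 0 0 0'
python3 -m crank '0 0 0 0;0 0 0 0;0 0 0 0;0 0 0 0;0 0 0 0;0 0 0 0' -1 50
python3 -m crank '0 0 -0.1 0;0 0 -0.2 0;0 0 -0.3 0;0 0 0 0;0 0 0 0;0 0 0 0;0 0 0 0'; python3 -m crank '0 0 0 0;0 0 0 0'
```

```text
t: 20.32
position: [0.5331, 0.3275, 0.2042]
eef_rot: [[-0.99, 0.139, 0.001], [0.139, 0.99, 0.001], [-0.001, 0.001, -1.0]]
wrist_force: [0.1, 1.0, 0.2]
width: 0.0854
grasp_force: 0.0
t: 21.08
position: [0.5331, 0.3276, 0.2048]
eef_rot: [[-0.99, 0.139, 0.002], [0.139, 0.99, 0.001], [-0.002, 0.001, -1.0]]
wrist_force: [-1.1, -2.5, 5.5]
width: 0.0598
grasp_force: 54.3
t: 21.95
position: [0.5325, 0.3273, 0.2327]
eef_rot: [[-0.99, 0.139, -0.001], [0.139, 0.99, -0.0], [0.001, -0.001, -1.0]]
wrist_force: [-0.4, 0.3, -2.5]
width: 0.0598
grasp_force: 54.3
t: 22.2
position: [0.5326, 0.3275, 0.2331]
eef_rot: [[-0.99, 0.139, -0.0], [0.139, 0.99, 0.0], [0.0, -0.0, -1.0]]
wrist_force: [0.3, -1.2, -2.9]
width: 0.0599
grasp_force: 54.3
```

T3 weighs about 2.7 N, so it is light. I'll set it back, return to T2, and approach from above.

```bash
python3 -m crank '0 0 0.3 0;0 0 0.2 0;0 0 0.04 0;0 0 0.02 0;0 0 0 0;0 0 0 0'
python3 -m crank '0 0 0 0;0 0 0 0;0 0 0 0;0 0 0 0' 1
python3 -m crank '0 0 -0.3 0;0 0 -0.9 0;0 0 -0.9 0;0 0 -0.9 0;0 0 -0.2 0;0 0 0 0;0 0 0 0'; python3 tin.py .533 .326
python3 -m crank '0.1 -0.9 0 0;0.1 -0.9 0 0;0 -0.9 0 0;0 -0.55 0 0;0 0 0 0;0 0 0 0'; python3 tin.py .501 .164
```

```text
t: 22.95
position: [0.5327, 0.3275, 0.2054]
eef_rot: [[-0.99, 0.139, 0.0], [0.139, 0.99, 0.0], [-0.0, 0.0, -1.0]]
wrist_force: [-1.0, -0.6, -2.6]
width: 0.0595
grasp_force: 54.4
t: 23.45
position: [0.5327, 0.3275, 0.2053]
eef_rot: [[-0.99, 0.139, 0.0], [0.139, 0.99, 0.0], [-0.0, 0.0, -1.0]]
wrist_force: [-0.8, 0.4, 0.2]
width: 0.0857
grasp_force: 0.0
t: 24.32
position: [0.5324, 0.3272, 0.3637]
eef_rot: [[-0.99, 0.139, -0.002], [0.139, 0.99, -0.001], [0.002, -0.002, -1.0]]
wrist_force: [0.8, -0.1, -0.5]
width: 0.0857
grasp_force: 0.0
wrist 4826 [0.5325 0.3281] 0.0704
scene 909 [0.5328 0.3266] 0.0697
side 1065 [0.5317 0.3306] 0.0699
[0.5325 0.3272 0.3637]
t: 25.22
position: [0.5, 0.1686, 0.3649]
eef_rot: [[-0.99, 0.138, -0.001], [0.138, 0.99, 0.0], [0.001, 0.0, -1.0]]
wrist_force: [-0.4, 0.2, -0.4]
width: 0.0854
grasp_force: 0.0
wrist 4794 [0.5003 0.1643] 0.0704
scene 700 [0.5019 0.165 ] 0.0688
side 697 [0.4997 0.1659] 0.0705
[0.5    0.1692 0.3649]
```

```bash
python3 -m crank '-0.01 -0.09 0.8 0;0 0 0.8 0;0 0 0.8 0;0 0 0.5 0;0 0 0.25 0;0 0 0.1 0;0 0 0 0'
python3 -m crank '0 0 0 0;0 0 0 0;0 0 0 0;0 0 0 0;0 0 0 0;0 0 0 0' -1 70
python3 -m crank '0 0 -0.1 0;0 0 -0.3 0;0 0 -0.5 0;0 0 -0.7 0;0 0 -0.7 0;0 0 -0.6 0;0 0 -0.3 0;0 0 0 0;0 0 0 0'
```

```text
t: 26.25
position: [0.5003, 0.1637, 0.2032]
eef_rot: [[-0.99, 0.139, 0.001], [0.139, 0.99, 0.0], [-0.001, 0.0, -1.0]]
wrist_force: [-0.2, -1.3, -0.5]
width: 0.0852
grasp_force: 0.0
t: 27.0
position: [0.5004, 0.1638, 0.204]
eef_rot: [[-0.99, 0.139, 0.002], [0.139, 0.99, 0.001], [-0.002, 0.001, -1.0]]
wrist_force: [-1.3, 0.1, 5.4]
width: 0.0586
grasp_force: 74.2
t: 28.12
position: [0.4996, 0.1632, 0.3612]
eef_rot: [[-0.99, 0.139, -0.002], [0.139, 0.99, -0.001], [0.002, -0.001, -1.0]]
wrist_force: [-0.9, 0.4, -6.8]
width: 0.0583
grasp_force: 77.0
```

```bash
python3 -m crank '-0.1 -0.3 0 0;-0.25 -0.8 0 0;-0.3 -0.9 0 0;-0.3 -0.9 0 0;-0.3 -0.9 0 0;-0.3 -0.9 0 0;-0.3 -0.9 0 0;-0.3 -0.9 0 0;-0.3 -0.9 0 0;-0.2 -0.8 0 0;-0.1 -0.4 0 0;-0.04 -0.18 0 0'
python3 -m crank '0 0 0 0;0 0 0 0;0 0 0 0'
python3 - <<'E'
from h import *
print(np.round(manip.get_obs()['position'],4))
for n in ['scene','side','wrist']:
    p,d,W=snap(n,'f_'+n+'.png')
    k=(np.hypot(W[...,0]-.577,W[...,1]+.29)<.09)
    q=W[k&(W[...,2]>.058)&(W[...,2]<.072)]; print(n,'pan',len(q),np.round(cv2.minEnclosingCircle(q[:,:2].astype(np.float32)),4) if 0 else (np.round(cv2.minEnclosingCircle(q[:,:2].astype(np.float32))[0],4) if len(q) else ''))
    q=W[k&(W[...,2]>.11)&(W[...,2]<.24)&(np.hypot(W[...,0]-.577,W[...,1]+.29)<.04)]
    if len(q): print(' tin z percentiles',np.round(np.percentile(q[:,2],[1,3,50,97]),4),np.round(q.mean(0),3))
E
```

```text
t: 29.62
position: [0.5764, -0.2926, 0.3615]
eef_rot: [[-0.99, 0.141, -0.002], [0.141, 0.99, 0.0], [0.002, 0.0, -1.0]]
wrist_force: [-0.1, 0.7, -7.3]
width: 0.058
grasp_force: 77.0
t: 30.0
position: [0.5774, -0.2893, 0.3629]
eef_rot: [[-0.991, 0.137, 0.0], [0.137, 0.991, 0.001], [-0.0, 0.001, -1.0]]
wrist_force: [-0.2, 0.6, -6.7]
width: 0.0582
grasp_force: 77.1
[ 0.5774 -0.2893  0.3629]
scene pan 1790 [ 0.5775 -0.294 ]
 tin z percentiles [0.1591 0.1606 0.2089 0.2351] [ 0.593 -0.281  0.204]
side pan 848 [ 0.5762 -0.2899]
 tin z percentiles [0.1595 0.1616 0.1977 0.2304] [ 0.58  -0.269  0.198]
wrist pan 12314 [ 0.5756 -0.2924]
 tin z percentiles [0.1655 0.1747 0.2289 0.2319] [ 0.568 -0.288  0.222]
```

View pics/f_side.png

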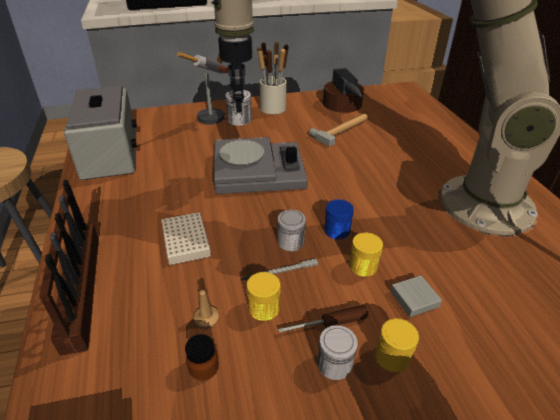

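The side view shows the tin held upright above the pan (px 238,108). The other two tins and the clutter look undisturbed. Its bottom is at z≈0.159, so I'll lower it 13 mm and nudge y slightly.

```bash
python3 -m crank '0.01 -0.04 0.1 0;0 0 0.1 0;0 0 0.06 0;0 0 0 0;0 0 0 0;0 0 0 0;0 0 0 0'
python3 - <<'E'
from h import *
p,d,W=snap('scene')
r=np.hypot(W[...,0]-.5768,W[...,1]+.2915)
q=W[(W[...,2]>.11)&(W[...,2]<.24)&(r<.04)]; print(np.round(np.percentile(q[:,2],[1,3]),4))
q=W[(W[...,2]>.078)&(W[...,2]<.09)&(np.hypot(W[...,0]-.451,W[...,1]+.244)<.03)]; print('knob',q.mean(0).round(4))
E
```

```text
t: 31.02
position: [0.5763, -0.2927, 0.3498]
eef_rot: [[-0.99, 0.139, 0.0], [0.139, 0.99, -0.0], [-0.0, -0.0, -1.0]]
wrist_force: [0.1, 1.1, -6.7]
width: 0.0584
grasp_force: 77.1
[0.1458 0.1477]
knob [ 0.4542 -0.2427  0.0818]
```

```bash
python3 -c "
from bench import manip
print(manip.finish_job())"
```

```text
the job is handed in; nothing more can be done
None
```

The job is handed in at about 31 s: the lock knob is at its left end stop, and the heaviest tin (the middle one, about 0.7 kg) is held upright about 8 cm above the middle of the pan; the two lighter tins (about 0.3 kg each) stand within 3 mm of where they were.

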